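# Set the sprung sensor leg to its length mark and hold it clamped

### The job

Push the sprung leg gently into its tube until you feel it bottom on the springy buffer inside, then let it come back out until the yellow pointer on its head stands at the red length mark. Keeping the leg there, slide the orange cam lever fully closed by squeezing it towards the black grip post, and finish while still squeezing the two, so that the leg stays at the mark and is not let go. Close the lever only at the mark, and leave the probe, the grease pot and the wheel standing nearby alone.

Things in the scene. Friction and masses are not known exactly. Their poses are not given: they have to be found in the camera images.
- holder: Fixed holder: aluminium plate 190 x 76 mm, 8 mm thick, carrying a dark steel tube (27 mm thick, axis 30 mm up) on grey saddles up to 49 mm high, and a flat scale bar beside the leg's path. Origin on the work surface under the tube; x = the way the leg comes out, z up. The plate spans x = -110 to 80 mm; the scale bar y = -54 to -72, x = 15 to 230 mm, 6 mm high.
- mark: Red length mark on the scale bar, 12 x 24 mm and 21 mm high over the work surface, with an upright red fin 3 mm thick whose middle is the mark. Origin at the middle of its underside; axes as the holder's. It is fixed. The pointer must come to the mark's x.
- leg (a joint): How far the leg is pushed into the tube, m: 0 = fully out (its start), 0.1 at most, but a springy buffer hidden in the tube is met somewhere between 0.055 and 0.09; it gives 1 mm per 1.2 N beyond that, at most 8 mm. A spring with friction resists by 3 to 7 N and always pushes the leg back out, also with the cam lever closed: let go, it comes out to 0.
- head: Grey head on the leg's outer end. Origin and axes coincide with the holder's when the leg is fully out (so not on the head itself). On it stands an aluminium shoulder plate 120 mm wide (y), top 73 mm above the surface: push the leg in by pressing the sides of the open fingers on its +x face while they straddle post and lever. The head's top round post and lever is 40 mm up.
- shoulder (a point): Middle of the shoulder plate's +x face, 60 mm above the surface. Post and lever stand just in front of it, from 1 to 31 mm in +x.
- pointer (a point): Tip of the yellow pointer on the head's -y side, 19 mm above the surface; the head reaches from 24 mm behind it to 22 mm ahead of it in x.
- grip_post: Black upright grip post fixed on the head, 30 mm (x) by 10 mm (y), top 86 mm above the surface. Origin as the head's.
- post_face (a point): Middle of the grip post's outer (+y) face, 65 mm above the surface, where one finger pad presses.
- cam_lever (a joint): Travel of the sliding cam lever towards the grip post, m: 0 open, 0.012 fully closed; starts within 2 mm of open. It slides along the head's +y, needs about 5 N and stays where it is left.
- tab: Orange upright tab of the cam lever, 30 mm (x) by 10 mm (y), top 86 mm above the surface, moves with the lever. Over the outer faces, tab and post measure 58 mm open and 46 mm closed.
- tab_face (a point): Middle of the tab's outer (-y) face, 65 mm above the surface, where the other finger pad presses.
- probe: Bystander: small white probe holder on four wheels, 48 x 57 x 49 mm, origin under its centre. Leave it.
- grease: Bystander: white grease pot with a red lid, 54 mm across, 36 mm high, origin under its centre. Leave it.
- wheel: Bystander: black wheel lying flat, 38 mm across, 14 mm high, origin under its centre. Leave it.

How it is judged:
On the way, in this order (a step that is already met when the one before it is completed fails the run):
1. the leg has come against the hidden buffer with more than 2 N, cam lever open (contact force between holder and head above 2 N and value of joint cam_lever below 0.006 m), for 0.02 s.
2. the pointer is at the red mark within 4 mm, cam lever still open (x of pointer in the frame of mark between -0.004 and 0.004 m and value of joint cam_lever below 0.006 m), for 0.2 s.
At the end, for the whole second after the job is handed in: The pointer is within 4 mm of the red mark along the scale, the cam lever is closed (at least 10.5 of its 12 mm), and the fingers still press both the orange tab and the black grip post with more than 4 N each (x of pointer in the frame of mark between -0.004 and 0.004 m and value of joint cam_lever above 0.0105 m and contact force between the fingers and tab above 4 N and contact force between the fingers and grip_post above 4 N); the arm keeps its last pose, push and grip.
It fails at once if the cam lever closed past half with the pointer more than 6 mm from the mark (value of joint cam_lever above 0.007 m and (x of pointer in the frame of mark above 0.006 m or x of pointer in the frame of mark below -0.006 m)).
It fails at once if the leg rammed on its buffer with more than 40 N (contact force between holder and head above 40 N).
It fails at once if a bystander shifted by more than 20 mm (distance of any of probe, grease, wheel from where it was at the start of the episode above 0.02 m).
It also fails if it takes over 35 s, if anything falls off the work surface, if the arm or the gripper's body presses on something with over 40 N, if the wrist force passes 120 N, or if a joint passes its speed limit or range.

### The arm

A 6-joint arm with a two-finger parallel gripper is mounted at the origin on a cart in front of the work surface, level with it; the furniture and walls round the work are solid. World frame = base frame: x ahead of the robot, y to its left, z up, the work surface at z = 0. Lengths are in m, angles in rad, forces in N, time in s.
With the tool pointing down it reaches from about 0.325 to 1 m from the base axis. Payload 5.1 kg.
Tool frame: the origin (TCP) lies between the finger pads; the fingertips stand 25 mm ahead of it and the grasp point (between the pads) lies 6 mm ahead of it; z points along the fingers, y is the line along which they close (so a half turn about z gives the same grasp; the last joint's range is limited). The gripper opens to 85 mm and grips with 20 to 120 N. Pads are 22 mm wide; open, the fingers measure 114 mm over their backs; the gripper's body (76 mm by 85 mm) begins 54 mm behind the grasp point. The pads swing forward as they close: fully open they stand 13 mm farther back than shut.
Start: joints at [1.128, 0.124, 1.65, -0, 1.367, -0.083], TCP at [0.229, 0.608, 0.256] pointing down, gripper open.
Joint ranges: [-2.61, 2.61], [-1.02, 2.33], [0.03, 2.71], [-1.35, 4.49], [0.32, 2.68], [-2.91, 2.91]. Speed limits (rad/s): [2.57, 2.57, 3.14, 3.14, 3.14, 3.14].

### API

Orientations are given as a unit quaternion [x, y, z, w].
In Python, from station import manip gives the robot as it stands.
- The arm moves only by the tool play_rows, never from a script. Its argument "plan" is one flat list of numbers, 7 for each row, row after row: the turn, a rotation vector about the tool's x, y, z in degrees, then the shift along the tool's x, y, z in mm, then the closure, from 0 (fully open) to 1 (shut). In form: [ax, ay, az, tx, ty, tz, hand, ax, ay, az, tx, ty, tz, hand, ...]. A call has 1 to 8 rows; each row is the pose to reach, as a shift and turn from the pose commanded when the call began, along the tool's axes at that moment; what a row does not reach only later rows make up. A row lasts 1/10 s, in which the tool goes at most 50 mm and 8.59 degrees, less where a joint would pass 70% of its speed; a pose out of reach is approached as far as the arm can. A call with a gripper value outside its range is refused whole. The fingers move at their own pace and stop on an object; "squeeze" is the grip in N (left out, the last holds). Time passes only in rows, so rows that repeat a pose let the fingers close. It gives the time, the measured TCP pose, the force, the opening and the grip force at its end, in the units of the state.
- manip.get_obs(): the state, without advancing time (a new reading comes with each control period).
- manip.read_camera(name): name is "scene" or "top" or "wrist"; returns a dict with "image" (384x512x3 uint8, red, green, blue), "fx", "fy", "cx", "cy" (pixels), "T" (4x4, takes a point from camera to world coordinates). Camera axes: x right, y down, z forward; pixel columns grow to the right and rows downward; lengths in m; the calibration is good to about 2 mm. The wrist camera is an equidistant fisheye: a pixel r from the principal point sees the ray r / f radians off the axis. A picture is of the moment at which its call begins. There is no depth.
- manip.job_done(): hands the job in; it is judged then, once.
The state is a dict: "t": time; "joint_pos": joint angles; "qd": joint speeds; "tau": joint torques, N m; "eef_pos": TCP position; "orientation": TCP orientation; "force": force on the tool from outside, world axes, zero at the start; "ft_torque": the same for the moment, N m; "gripper_width": finger opening in m; "grasp_force": force on a finger pad.
Only numpy, scipy, OpenCV 4.12 (cv2) and the standard library are available. Lean on these libraries where they do the work, as an engineer would, in place of code of your own. Each camera call takes 0.05 s, during which the arm holds its last target. There are 200 camera calls.

## Working session

There is one attempt and no reset: what is moved stays moved. The work goes in short steps, Python scripts to look and compute and a tool call to move; the robot and the scene stay as the last step left them, time stands still between calls to the robot, and variables do not carry over. Pictures are saved under pics/ and viewed, at most 10 in all, crops included, and the job is handed in when it is done.

Besides the shell and the picture viewer there is one more tool, called after "Request:" by a JSON object that holds its "name" and its "arguments". play_rows: Moves the arm, as the interface text tells. Its arguments: {"type":"object","properties":{"plan":{"type":"array"},"squeeze":{"type":"number"}},"required":["plan"]}

```bash
ls; mkdir -p pics; python3 - <<'E'
from station import manip
import cv2,numpy as np
o=manip.get_obs();print({k:np.round(v,3) for k,v in o.items()})
for n in("scene","top"):
    c=manip.read_camera(n);np.savez(f"pics/{n}0.npz",**c)
    cv2.imwrite(f"pics/{n}0.png",c["image"][:,:,::-1]);print(n,c["fx"],c["cx"],c["cy"],np.round(c["T"],3).tolist())
a=[cv2.imread(f"pics/{n}0.png") for n in("scene","top")]
cv2.imwrite("pics/s0.png",cv2.resize(a[0],(800,600)));cv2.imwrite("pics/t0.png",cv2.resize(a[1],(800,600)))
E
```

```text
pics
{'t': np.float64(0.0), 'joint_pos': array([ 1.128,  0.125,  1.652,  0.   ,  1.367, -0.083]), 'qd': array([ 0.001, -0.001, -0.001,  0.001, -0.001, -0.002]), 'tau': array([ 0.0000e+00, -4.2362e+01, -3.6545e+01, -0.0000e+00,  7.0000e-03,
       -0.0000e+00]), 'eef_pos': array([0.229, 0.608, 0.255]), 'orientation': array([ 0.179,  0.984, -0.001, -0.   ]), 'force': array([ 0.357,  0.277, -0.126]), 'ft_torque': array([-0.026,  0.024,  0.028]), 'grasp_force': np.float64(0.0), 'gripper_width': np.float64(0.086)}
scene 403.85533001984425 257.169755486589 189.64955671002824 [[0.853, -0.315, 0.416, 0.107], [-0.521, -0.485, 0.702, -0.376], [-0.019, -0.816, -0.578, 0.555], [0.0, 0.0, 0.0, 1.0]]
top 371.9146682969751 253.9907819132825 191.48103902966125 [[0.001, -0.992, 0.127, 0.391], [-1.0, -0.002, -0.008, 0.211], [0.008, -0.127, -0.992, 0.918], [0.0, 0.0, 0.0, 1.0]]
```

View pics/s0.png

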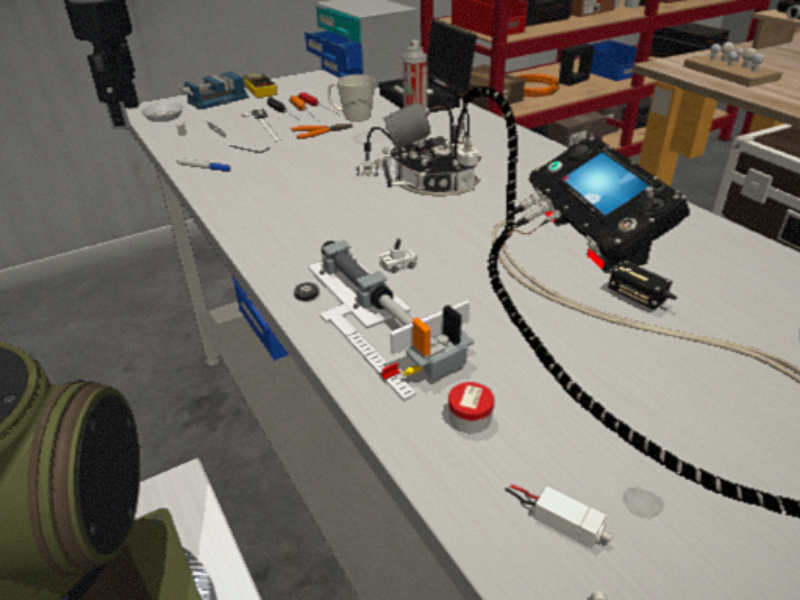

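View pics/t0.png

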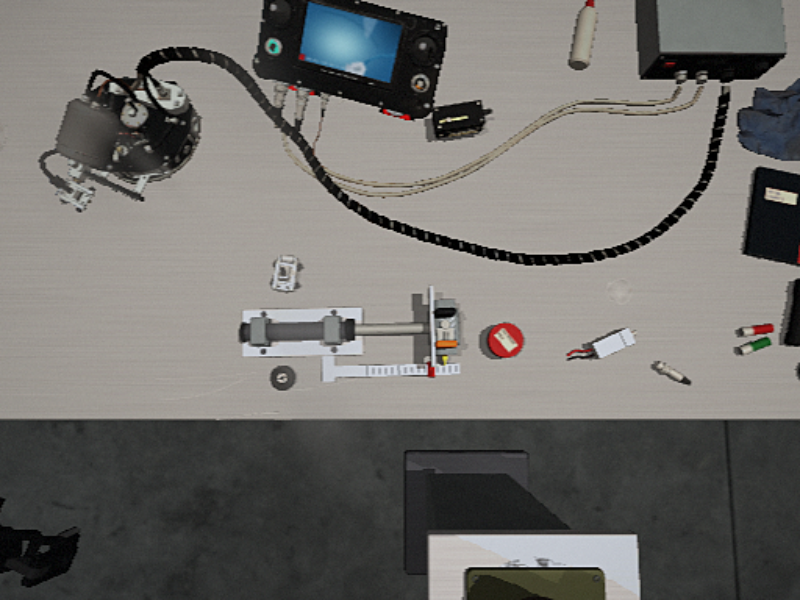

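The top view shows the leg coming out towards world −y, with the tab (orange, 446,344) on the robot's side. The mark is at (431,370), the pointer at (444,360) and the grease pot at (502,340), just beyond the head. Next I'll measure these by colour.

```bash
cat > h.py <<'E'
import numpy as np,cv2
def ray(c,u,v):
    T=c["T"];x,y=(u-c["cx"])/c["fx"],(v-c["cy"])/c["fy"]
    if c.get("fish"):
        r=np.hypot(x,y);s=np.sin(r)/max(r,1e-9);d=np.array([x*s,y*s,np.cos(r)])
    else: d=np.array([x,y,1.])
    return T[:3,3],T[:3,:3]@d
def plane(c,u,v,z):
    o,d=ray(c,u,v);return o+d*(z-o[2])/d[2]
def tri(r1,r2):
    (o1,a),(o2,b)=r1,r2
    s=np.linalg.lstsq(np.c_[a,-b],o2-o1,rcond=None)[0]
    p,q=o1+a*s[0],o2+b*s[1];return (p+q)/2,np.linalg.norm(p-q)
def blobs(im,lo,hi,mn=4):
    m=cv2.inRange(cv2.cvtColor(im,cv2.COLOR_RGB2HSV),np.array(lo),np.array(hi))
    n,l,s,ce=cv2.connectedComponentsWithStats(m);return [(s[i].tolist(),ce[i].round(1).tolist()) for i in range(1,n) if s[i,4]>=mn]
COL=dict(red=((0,170,90),(5,255,255)),orange=((8,170,120),(18,255,255)),yellow=((22,150,110),(35,255,255)))
E
python3 - <<'E'
from h import *
for n,roi in(("scene",(190,140,330,290)),("top",(140,150,350,260))):
    c=dict(np.load(f"pics/{n}0.npz"));x0,y0,x1,y1=roi
    for k,(a,b) in COL.items():
        for s,ce in blobs(c["image"][y0:y1,x0:x1],a,b):
            s[0]+=x0;s[1]+=y0;ce=[ce[0]+x0,ce[1]+y0]
            z=dict(red=.021,orange=.086,yellow=.019)[k]
            print(n,k,s,np.round(ce,1),plane(c,*ce,z).round(4))
c=dict(np.load("pics/top0.npz"));im=c["image"][170:250,150:340,::-1]
cv2.imwrite("pics/tc.png",cv2.resize(im,None,fx=4.2,fy=4.2,interpolation=cv2.INTER_NEAREST))
E
```

```text
scene red [244, 232, 11, 11, 65] [249.1 237.2] [0.3942 0.1442 0.021 ]
scene red [287, 245, 29, 24, 329] [301.3 256.9] [0.448  0.0455 0.021 ]
scene orange [264, 203, 11, 25, 139] [270.3 214.9] [0.4232 0.1124 0.086 ]
scene orange [264, 211, 3, 5, 8] [265.5 212.9] [0.4189 0.1221 0.086 ]
scene yellow [258, 234, 13, 6, 45] [263.4 236.6] [0.4199 0.1324 0.019 ]
top red [312, 207, 23, 22, 232] [322.9 217.3] [0.4433 0.0372 0.021 ]
top red [274, 232, 4, 9, 27] [275.3 237. ] [0.396  0.1525 0.021 ]
top orange [279, 218, 14, 4, 52] [285.2 219.5] [0.4345 0.1343 0.086 ]
top yellow [283, 228, 3, 6, 13] [284.1 229.9] [0.413  0.1311 0.019 ]
```

View pics/tc.png

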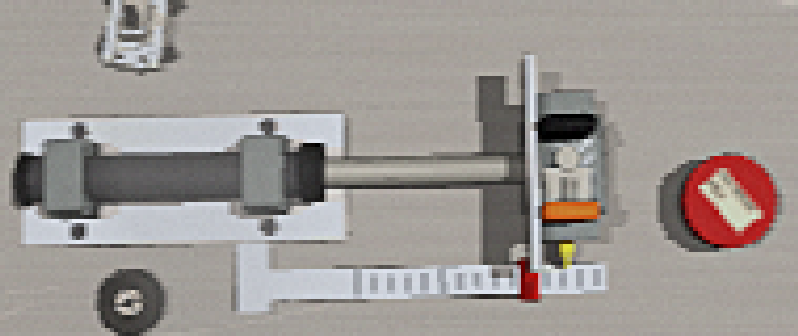

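The crop shows:
- the scale bar along the bottom, with the red mark at (530,281)
- the pointer tip at about (567,250), to the right of the mark
- the tab at (570,211) and the post at (566,126), with the shoulder plate at (531,160)
- the pot at (728,200)

The holder axis is tilted by only about 2°.

```bash
cat >> h.py <<'E'
from scipy.spatial.transform import Rotation as R
def move(p,yaw):  # target TCP pos, world yaw (deg) of tool y -> row numbers
    from station import manip
    o=manip.get_obs();r0=R.from_quat(o["orientation"])
    y=np.radians(yaw);ty=np.array([np.cos(y),np.sin(y),0]);tz=np.array([0,0,-1.]);tx=np.cross(ty,tz)
    r1=R.from_matrix(np.c_[tx,ty,tz])
    print("turn",np.degrees((r0.inv()*r1).as_rotvec()).round(2),"shift mm",(1000*r0.inv().apply(np.array(p)-o["eef_pos"])).round(1),"t",round(float(o["t"]),2))
E
python3 - <<'E'
from h import *
c=dict(np.load("pics/top0.npz"))
f=lambda u,v,z:plane(c,150+u/4.2,170+v/4.2,z).round(4)
print("post",f(566,126,.086),"tab",f(570,211,.086),"pot",f(728,200,.036))
a,b=f(22,122,.008),f(345,114,.008);print("edge",a,b,np.degrees(np.arctan2(*(b-a)[[0,1]])))
a,b=f(15,180,.043),f(500,167,.036);print("tube",a,b)
s=dict(np.load("pics/scene0.npz"))
for z in (.019,):print("ptr",plane(s,263.4-4,236.6,z))
move([.463,.12,.2],2)
E
```

```text
post [0.4783 0.1349 0.086 ] tab [0.4328 0.1332 0.086 ] pot [0.4417 0.0391 0.036 ]
edge [0.4883 0.446  0.008 ] [0.4934 0.2573 0.008 ] 178.45184230102205
tube [0.4519 0.4398 0.043 ] [0.4602 0.1679 0.036 ]
ptr [0.41324965 0.13664122 0.019     ]
turn [-1.000e-01  6.000e-02  6.738e+01] shift mm [-391.1 -374.    55.8] t 0.1
```

Request:
{"name": "play_rows", "arguments": {"plan": [0,0,67.4,-391,-374,56,0,0,0,67.4,-391,-374,56,0,0,0,67.4,-391,-374,56,0,0,0,67.4,-391,-374,56,0,0,0,67.4,-391,-374,56,0,0,0,67.4,-391,-374,56,0,0,0,67.4,-391,-374,56,0,0,0,67.4,-391,-374,56,0]}}

```text
t: 0.9
eef_pos: [0.4013, 0.2478, 0.2146]
orientation: [0.697, 0.717, -0.0, 0.0]
force: [1.1, -0.6, 0.3]
gripper_width: 0.0854
grasp_force: 0.0
```

```bash
python3 -c "
from h import *
move([.463,.12,.2],2)"
```

```text
turn [-0.    0.01 -0.31] shift mm [-129.5   57.9   14.6] t 0.9
```

Request:
{"name": "play_rows", "arguments": {"plan": [0,0,0,-129,58,15,0,0,0,0,-129,58,15,0,0,0,0,-129,58,15,0,0,0,0,-129,58,15,0,0,0,0,-129,58,15,0]}}

```text
t: 1.4
eef_pos: [0.4635, 0.122, 0.1995]
orientation: [0.696, 0.718, -0.0, -0.001]
force: [0.2, 0.5, 0.0]
gripper_width: 0.0853
grasp_force: 0.0
```

```bash
python3 -c "
from h import *
from station import manip
move([.463,.12,.2],2)
for n in ('wrist','top','scene'):
    c=manip.read_camera(n);np.savez(f'pics/{n}1.npz',**c)
    if n=='wrist':
        cv2.imwrite('pics/w1.png',cv2.resize(c['image'][:,:,::-1],(800,600)));print(c['T'].round(3).tolist(),c['fx'],c['cx'],c['cy'])
"
```

```text
turn [-0.08 -0.02 -0.16] shift mm [-2.  -0.5 -0.5] t 1.4
[[0.999, 0.031, 0.009, 0.461], [0.033, -0.949, -0.314, 0.203], [-0.001, 0.314, -0.949, 0.318], [0.0, 0.0, 0.0, 1.0]] 297.3186396354542 255.1875364675823 189.19395680304402
```

View pics/w1.png

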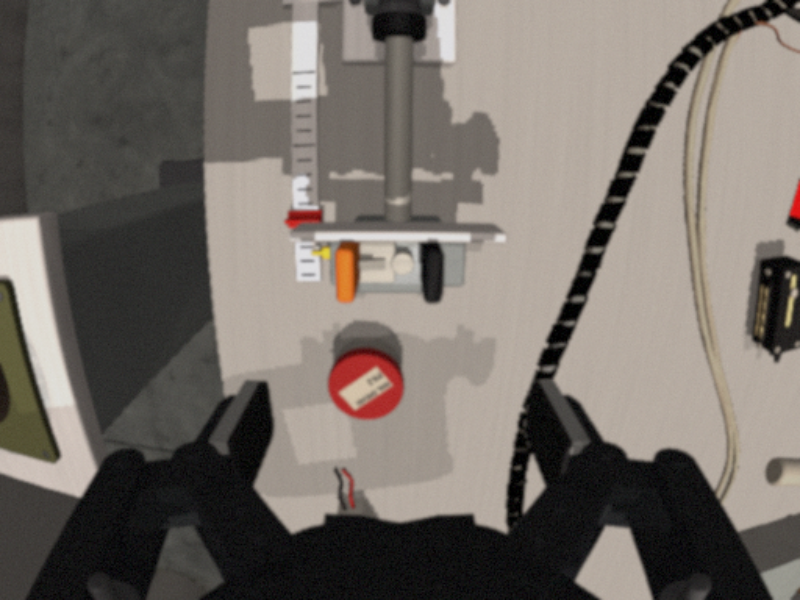

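The wrist view shows the pointer tip at (317,254), the red mark with its fin at (304,217), the tab top at (346,270), the post top at (432,270) and the shoulder's top edge at v≈236. The head is well ahead of the open fingers.

```bash
python3 - <<'E'
from h import *
c=dict(np.load("pics/wrist1.npz"));c["fish"]=1
t=dict(np.load("pics/top1.npz"));s=dict(np.load("pics/scene1.npz"))
k=1.5625
f=lambda u,v,z:plane(c,u/k,v/k,z).round(4)
print("rod",f(398,190,.036),f(400,60,.036))
print("scale L edge",f(296,280,.006),f(292,80,.006))
print("tab outer",f(336,250,.086),f(338,300,.086),"post outer",f(443,250,.086),f(441,300,.086))
print("shoulder ends",f(290,236,.073),f(505,239,.073))
def best(c,n,off):
    r={}
    for q,(a,b) in COL.items():
        L=blobs(c["image"],a,b,3)
        r[q]=[x for x in L];
    return r
for n,cc,(x0,y0,x1,y1) in(("wrist",c,(170,110,240,200)),("scene",s,(220,190,290,250)),("top",t,(255,210,300,245))):
    for q,(a,b) in COL.items():
        z=dict(red=.021,orange=.086,yellow=.019)[q]
        for st,ce in blobs(cc["image"][y0:y1,x0:x1],a,b):
            print(n,q,st[0]+x0,st[1]+y0,st[2:],np.round([ce[0]+x0,ce[1]+y0],1),plane(cc,ce[0]+x0,ce[1]+y0,z).round(4))
im=c["image"][125:185,180:260,::-1];cv2.imwrite("pics/wc.png",cv2.resize(im,None,fx=9,fy=9,interpolation=cv2.INTER_CUBIC))
E
```

```text
rod [0.4608 0.1767 0.036 ] [0.4594 0.2564 0.036 ]
scale L edge [0.3903 0.1088 0.006 ] [0.3877 0.2485 0.006 ]
tab outer [0.4299 0.1496 0.086 ] [0.4308 0.1225 0.086 ] post outer [0.4849 0.1514 0.086 ] [0.4854 0.1243 0.086 ]
shoulder ends [0.4026 0.154  0.073 ] [0.5201 0.1561 0.073 ]
wrist red 183 135 [22, 10, 136] [193.1 139. ] [0.3985 0.1564 0.021 ]
wrist orange 215 158 [12, 35, 377] [220.7 174.8] [0.4345 0.1374 0.086 ]
wrist yellow 201 158 [10, 7, 42] [207.  161.1] [0.4125 0.1329 0.019 ]
scene red 244 232 [11, 11, 68] [249.1 237.1] [0.3943 0.1444 0.021 ]
scene orange 264 204 [11, 24, 204] [269.2 215. ] [0.4213 0.1132 0.086 ]
scene yellow 258 234 [13, 6, 46] [263.5 236.6] [0.4201 0.1323 0.019 ]
top red 274 232 [4, 9, 27] [275.3 237. ] [0.396  0.1525 0.021 ]
top orange 279 218 [3, 4, 10] [280.  219.8] [0.4338 0.1459 0.086 ]
```

View pics/wc.png

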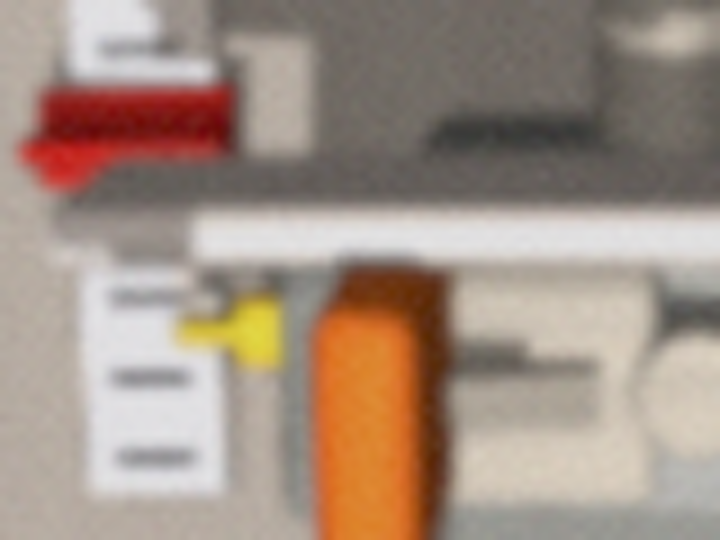

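The crop shows the pointer tip at about (180,331), clear of everything, and the mark half hidden behind the shoulder. The scene camera should see the mark unobstructed.

```bash
python3 - <<'E'
from h import *
s=dict(np.load("pics/scene1.npz"))
im=s["image"][220:260,230:290,::-1];cv2.imwrite("pics/sc.png",cv2.resize(im,None,fx=13,fy=13,interpolation=cv2.INTER_CUBIC))
E
```

```text
(no output)
```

View pics/sc.png

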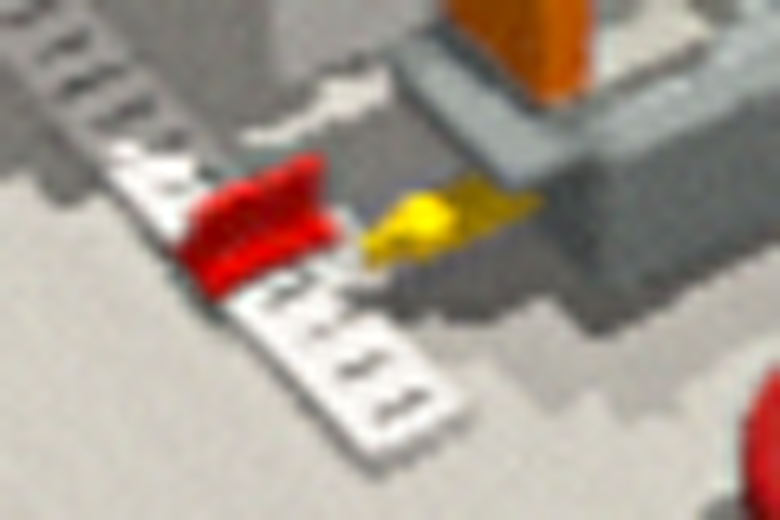

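The scene crop shows the fin's top edge running from (200,195) to (320,158), and the pointer tip at (365,253).

```bash
python3 - <<'E'
from h import *
s=dict(np.load("pics/scene1.npz"));w=dict(np.load("pics/wrist1.npz"));w["fish"]=1
f=lambda u,v:((u+.5)/13-.5+230,(v+.5)/13-.5+220)
g=lambda u,v:((u+.5)/9-.5+180,(v+.5)/9-.5+125)
print("fin",plane(s,*f(200,195),.021).round(4),plane(s,*f(320,158),.021).round(4))
tip=plane(s,*f(365,253),.019);print("tip scene",tip.round(4),"wrist",plane(w,*g(180,331),.019).round(4))
print("tri",tri(ray(s,*f(365,253)),ray(w,*g(180,331))))
print("scale front corners scene",plane(s,*f(370,470),.006).round(4),plane(s,*f(465,412),.006).round(4))
print("scale front wrist",plane(w,*g(90,492),.006).round(4),plane(w,*g(222,492),.006).round(4))
print("mark back bottom wrist z.006",plane(w,*g(45,88),.006).round(4),"z.021",plane(w,*g(45,88),.021).round(4))
move([.464,.127,.071],1)
E
```

```text
fin [0.3912 0.1554 0.021 ] [0.4109 0.1528 0.021 ]
tip scene [0.4066 0.1326 0.019 ] wrist [0.4046 0.1325 0.019 ]
tri (array([0.4054928 , 0.13228002, 0.01981486]), np.float64(0.0016685405161919868))
scale front corners scene [0.3899 0.1044 0.006 ] [0.4082 0.1071 0.006 ]
scale front wrist [0.3904 0.1088 0.006 ] [0.4071 0.1093 0.006 ]
mark back bottom wrist z.006 [0.386 0.159 0.006] z.021 [0.3895 0.1611 0.021 ]
turn [-0.01 -0.01  1.07] shift mm [  3.2   1.  129.1] t 1.55
```

The travel to the mark is about 21.5 mm and the holder is yawed 1°. I'll descend with the fingers open in front of the shoulder, centred for the closed lever.

Request:
{"name": "play_rows", "arguments": {"plan": [0,0,1,3,-1,40,0,0,0,1,3,-1,80,0,0,0,1,3,-1,110,0,0,0,1,3,-1,131,0,0,0,1,3,-1,131,0,0,0,1,3,-1,131,0]}}

```text
t: 2.15
eef_pos: [0.4624, 0.1267, 0.0695]
orientation: [0.7, 0.714, -0.0, -0.0]
force: [-0.1, -0.1, 0.4]
gripper_width: 0.0853
grasp_force: 0.0
```

```bash
python3 -c "
from h import *
from station import manip
move([.462,.127,.068],1)
c=manip.read_camera('wrist');np.savez('pics/w2.npz',**c)
s=manip.read_camera('scene');np.savez('pics/s2.npz',**s)
a=cv2.resize(c['image'][:,:,::-1],(800,600));a=a[150:]
b=cv2.resize(s['image'][160:270,220:340,::-1],None,fx=3,fy=3)
a[:330,440:]=b; cv2.imwrite('pics/w2.png',a)"
```

```text
turn [-0.   -0.    0.09] shift mm [ 0.3 -0.3  1.5] t 2.15
```

View pics/w2.png

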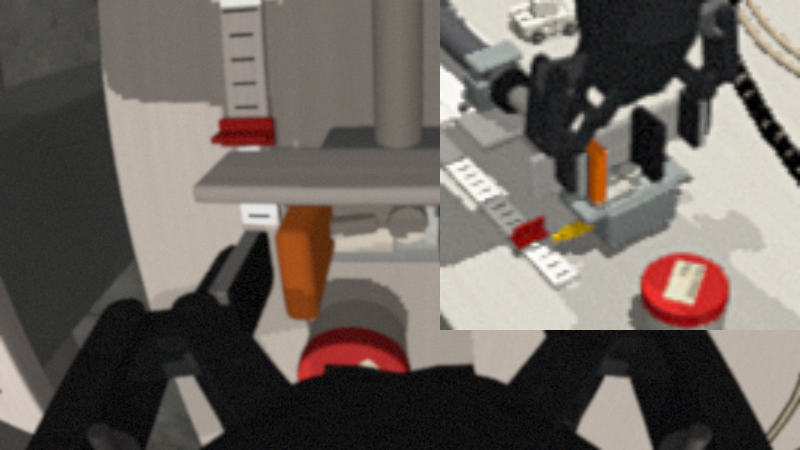

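The picture shows both fingers straddling tab and post, ahead of the shoulder, with about 7 mm of clearance on the tab side. I'll push in now.

Request:
{"name": "play_rows", "arguments": {"plan": [0,0,0,-6,0,1,0,0,0,0,-12,0,1,0,0,0,0,-18,0,1,0,0,0,0,-26,0,1,0,0,0,0,-34,0,1,0,0,0,0,-42,0,1,0,0,0,0,-50,0,1,0,0,0,0,-58,0,1,0]}}

```text
t: 3.05
eef_pos: [0.4635, 0.067, 0.0681]
orientation: [0.701, 0.713, -0.0, -0.0]
force: [0.6, -0.3, -0.2]
gripper_width: 0.085
grasp_force: 0.0
```

Request:
{"name": "play_rows", "arguments": {"plan": [0,0,0,0,0,0,0,0,0,0,-3,0,0,0,0,0,0,-6,0,0,0]}}

```text
t: 3.35
eef_pos: [0.4636, 0.0617, 0.0681]
orientation: [0.701, 0.713, 0.0, -0.0]
force: [0.5, 0.8, -0.1]
gripper_width: 0.0856
grasp_force: 0.0
```

I had the sign wrong: tool +x is world +y. The move was free, with no contact, and the fingertips stayed above the pot. I'll go back the same way.

Request:
{"name": "play_rows", "arguments": {"plan": [0,0,0,20,0,0,0,0,0,0,40,0,0,0,0,0,0,55,0,0,0,0,0,0,65,0,0,0,0,0,0,71,0,0,0,0,0,0,76,0,0,0,0,0,0,80,0,0,0,0,0,0,84,0,0,0]}}

```text
t: 4.15
eef_pos: [0.4621, 0.145, 0.0681]
orientation: [0.701, 0.713, -0.001, 0.001]
force: [-1.3, -4.6, 0.1]
gripper_width: 0.0857
grasp_force: 2.3
```

Request:
{"name": "play_rows", "arguments": {"plan": [0,0,0,3,0,0,0,0,0,0,6,0,0,0]}}

```text
t: 4.35
eef_pos: [0.462, 0.1514, 0.0681]
orientation: [0.701, 0.713, -0.0, 0.0]
force: [0.5, -4.7, 0.8]
gripper_width: 0.0858
grasp_force: 2.3
```

Request:
{"name": "play_rows", "arguments": {"plan": [0,0,0,5,0,0,0,0,0,0,10,0,0,0,0,0,0,15,0,0,0,0,0,0,20,0,0,0,0,0,0,25,0,0,0,0,0,0,30,0,0,0,0,0,0,35,0,0,0,0,0,0,37,0,0,0]}}

```text
t: 5.15
eef_pos: [0.4611, 0.1887, 0.0681]
orientation: [0.701, 0.713, -0.001, -0.0]
force: [-1.5, -5.3, 1.3]
gripper_width: 0.0856
grasp_force: 2.7
```

Request:
{"name": "play_rows", "arguments": {"plan": [0,0,0,2,0,0,0,0,0,0,4,0,0,0]}}

```text
t: 5.35
eef_pos: [0.461, 0.1925, 0.068]
orientation: [0.701, 0.713, -0.001, -0.0]
force: [-1.4, -6.1, 1.1]
gripper_width: 0.0854
grasp_force: 2.7
```

Request:
{"name": "play_rows", "arguments": {"plan": [0,0,0,2,0,0,0,0,0,0,4,0,0,0]}}

```text
t: 5.55
eef_pos: [0.4609, 0.1964, 0.068]
orientation: [0.701, 0.713, -0.001, -0.0]
force: [-1.3, -6.1, 2.8]
gripper_width: 0.0857
grasp_force: 2.7
```

Request:
{"name": "play_rows", "arguments": {"plan": [0,0,0,2,0,0,0,0,0,0,4,0,0,0]}}

```text
t: 5.75
eef_pos: [0.4608, 0.2004, 0.068]
orientation: [0.701, 0.713, -0.001, -0.0]
force: [-1.1, -5.2, 1.6]
gripper_width: 0.0856
grasp_force: 2.8
```

Request:
{"name": "play_rows", "arguments": {"plan": [0,0,0,2,0,0,0,0,0,0,4,0,0,0]}}

```text
t: 5.95
eef_pos: [0.4607, 0.2044, 0.068]
orientation: [0.701, 0.713, -0.001, -0.0]
force: [-2.1, -5.3, 2.4]
gripper_width: 0.0855
grasp_force: 2.8
```

Request:
{"name": "play_rows", "arguments": {"plan": [0,0,0,1.5,0,0,0,0,0,0,3,0,0,0]}}

```text
t: 6.15
eef_pos: [0.4606, 0.2072, 0.068]
orientation: [0.701, 0.713, -0.001, -0.0]
force: [-1.3, -7.2, 3.7]
gripper_width: 0.0857
grasp_force: 3.4
```

Request:
{"name": "play_rows", "arguments": {"plan": [0,0,0,1,0,0,0,0,0,0,2,0,0,0]}}

```text
t: 6.35
eef_pos: [0.4605, 0.2088, 0.068]
orientation: [0.701, 0.714, -0.002, 0.0]
force: [-0.9, -9.7, 2.9]
gripper_width: 0.0856
grasp_force: 4.3
```

Request:
{"name": "play_rows", "arguments": {"plan": [0,0,0,1,0,0,0]}}

```text
t: 6.45
eef_pos: [0.4605, 0.2096, 0.068]
orientation: [0.701, 0.714, -0.002, 0.0]
force: [-1.1, -9.2, 4.0]
gripper_width: 0.0857
grasp_force: 4.8
```

Request:
{"name": "play_rows", "arguments": {"plan": [0,0,0,1,0,0,0,0,0,0,1,0,0,0]}}

```text
t: 6.65
eef_pos: [0.4605, 0.2105, 0.068]
orientation: [0.7, 0.714, -0.002, 0.001]
force: [-0.8, -9.5, 3.5]
gripper_width: 0.0854
grasp_force: 4.8
```

Request:
{"name": "play_rows", "arguments": {"plan": [0,0,0,-6,0,0,0,0,0,0,-12,0,0,0,0,0,0,-18,0,0,0,0,0,0,-24,0,0,0,0,0,0,-30,0,0,0,0,0,0,-36,0,0,0,0,0,0,-42,0,0,0,0,0,0,-45,0,0,0]}}

```text
t: 7.45
eef_pos: [0.4618, 0.1662, 0.0681]
orientation: [0.701, 0.713, -0.0, 0.0]
force: [-0.7, -3.3, 0.8]
gripper_width: 0.0853
grasp_force: 1.4
```

```bash
python3 -c "
from h import *
from station import manip
move([.4615,.162,.068],1)
s=manip.read_camera('scene');np.savez('pics/s3.npz',**s)
t=manip.read_camera('top');np.savez('pics/t3.npz',**t)
b=cv2.resize(s['image'][215:260,230:290,::-1],None,fx=13,fy=13,interpolation=cv2.INTER_CUBIC)
cv2.imwrite('pics/s3.png',b)"
```

```text
turn [-0.    0.   -0.04] shift mm [-4.2 -0.3  0.1] t 7.45
```

View pics/s3.png

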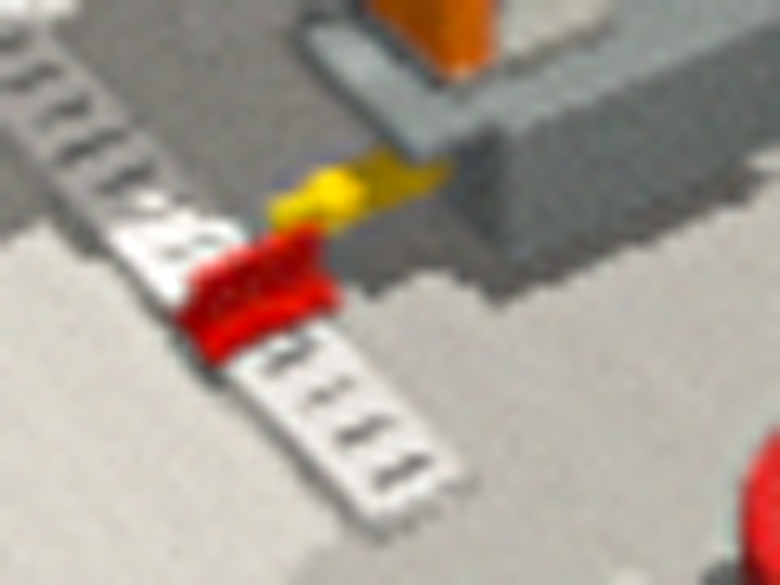

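The pointer tip is at (272,212), now just past (behind) the fin, whose top edge runs from (200,260) to (320,224). I'll work out the offset.

```bash
python3 - <<'E'
from h import *
s=dict(np.load("pics/s3.npz"));s1=dict(np.load("pics/scene1.npz"))
f=lambda u,v:((u+.5)/13-.5+230,(v+.5)/13-.5+215)
print("tip",plane(s,*f(272,212),.019).round(4),"fin",plane(s,*f(200,260),.021).round(4),plane(s,*f(320,224),.021).round(4))
for c in(s1,s):
    for n,b in (("y",COL["yellow"]),("r",COL["red"])):
        print(n,[(st,ce,plane(c,ce[0]+230,ce[1]+215,.019).round(4)) for st,ce in blobs(c["image"][215:260,230:285],*b)])
E
```

```text
tip [0.4072 0.1609 0.019 ] fin [0.3912 0.1554 0.021 ] [0.4108 0.1526 0.021 ]
y [([28, 19, 13, 6, 46], [33.5, 21.6], array([0.4201, 0.1323, 0.019 ]))]
r [([14, 17, 11, 11, 68], [19.1, 22.1], array([0.3954, 0.1464, 0.019 ]))]
y [([21, 12, 13, 6, 41], [26.7, 14.3], array([0.4202, 0.1582, 0.019 ]))]
r [([14, 18, 12, 10, 64], [19.2, 22.3], array([0.3953, 0.1457, 0.019 ]))]
```

Request:
{"name": "play_rows", "arguments": {"plan": [0,0,0,-3,0,0,0,0,0,0,-5,0,0,0,0,0,0,-5,0,0,0]}}

```text
t: 7.85
eef_pos: [0.4619, 0.1615, 0.0681]
orientation: [0.701, 0.713, -0.0, 0.0]
force: [-1.5, -4.6, 1.3]
gripper_width: 0.085
grasp_force: 2.2
```

```bash
python3 - <<'E'
from h import *
from station import manip
s=manip.read_camera('scene');t=manip.read_camera('top')
for c,(x,y) in((s,(230,215)),(t,(255,215))):
    for n in("yellow","red"):
        print(n,[(st,ce,plane(c,ce[0]+x,ce[1]+y,.019).round(4)) for st,ce in blobs(c["image"][y:y+45,x:x+55],*COL[n])])
b=cv2.resize(s['image'][215:260,235:275,::-1],None,fx=13,fy=13,interpolation=cv2.INTER_CUBIC)
d=cv2.resize(t['image'][222:252,265:285,::-1],None,fx=13,fy=13,interpolation=cv2.INTER_CUBIC)
a=np.zeros((585,780,3),np.uint8);a[:,:520]=b;a[:390,520:]=d
cv2.imwrite('pics/s4.png',a);move([.4615,.161,.068],1)
E
```

```text
yellow [([22, 13, 13, 7, 44], [28.0, 15.7], array([0.4201, 0.1531, 0.019 ]))]
red [([14, 18, 12, 10, 60], [18.9, 22.7], array([0.3942, 0.1451, 0.019 ]))]
yellow []
red []
turn [-0.    0.04  0.  ] shift mm [-0.5 -0.4  0.1] t 7.95
```

View pics/s4.png

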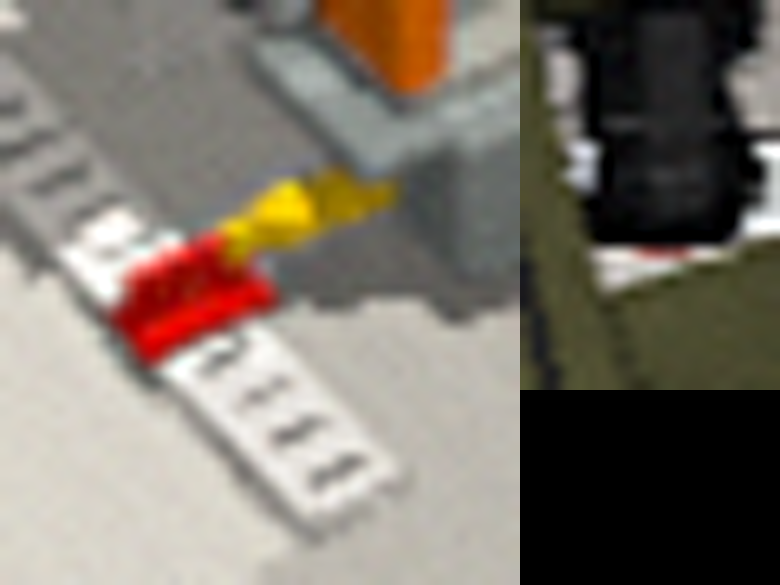

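The pointer tip (225,245) now lines up with the fin, with an estimated error of about 1 mm or less. I'll hold briefly, then close gently.

Request:
{"name": "play_rows", "arguments": {"plan": [0,0,0,0,0,0,0,0,0,0,0,0,0,0,0,0,0,0,0,0,0,0,0,0,0,0,0,0.1,0,0,0,0,0,0,0.2,0,0,0,0,0,0,0.3,0,0,0,0,0,0,0.3,0,0,0,0,0,0,0.3], "squeeze": 30}}

```text
t: 8.75
eef_pos: [0.4609, 0.1619, 0.0684]
orientation: [0.701, 0.713, -0.001, -0.001]
force: [-6.1, -4.0, 5.5]
gripper_width: 0.0594
grasp_force: 4.8
```

Request:
{"name": "play_rows", "arguments": {"plan": [0,0,0,0,0,0,0.4,0,0,0,0,0,0,0.5,0,0,0,0,0,0,0.6,0,0,0,0,0,0,0.7,0,0,0,0,0,0,0.8,0,0,0,0,0,0,0.8]}}

```text
t: 9.35
eef_pos: [0.4624, 0.162, 0.0688]
orientation: [0.701, 0.713, 0.0, 0.0]
force: [-1.3, -4.1, 5.9]
gripper_width: 0.0453
grasp_force: 35.0
```

```bash
python3 - <<'E'
from h import *
from station import manip
s=manip.read_camera('scene')
for n in("yellow","red"):
    print(n,[(st,ce,plane(s,ce[0]+230,ce[1]+215,.019).round(4)) for st,ce in blobs(s["image"][215:260,230:285],*COL[n])])
a=cv2.resize(s['image'][175:260,230:330,::-1],None,fx=7,fy=7,interpolation=cv2.INTER_CUBIC)
cv2.imwrite('pics/s5.png',a);o=manip.get_obs();print(o["eef_pos"],o["force"],o["gripper_width"],o["grasp_force"])
E
```

```text
yellow [([22, 13, 13, 6, 43], [28.0, 15.4], array([0.4206, 0.1539, 0.019 ]))]
red [([14, 19, 12, 9, 61], [19.0, 22.5], array([0.3946, 0.1454, 0.019 ]))]
[0.4623636  0.1619937  0.06883093] [-0.31987174 -3.27589734  5.21898571] 0.045339693925883474 34.9687135219574
```

View pics/s5.png

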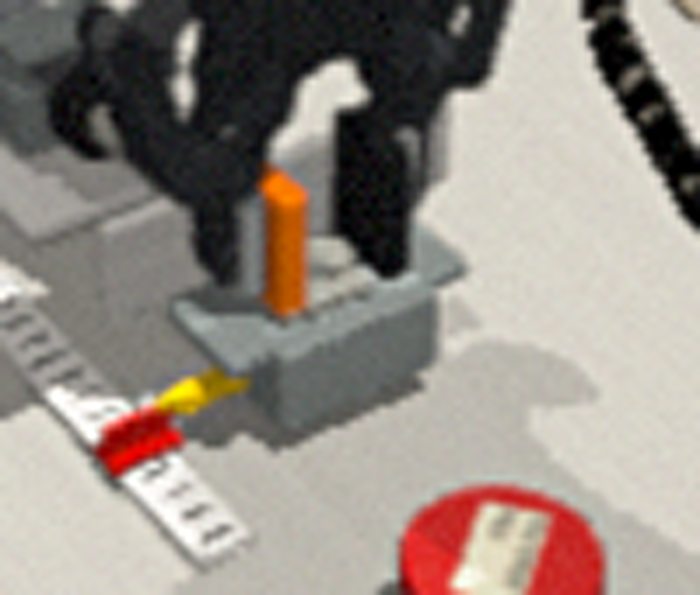

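The lever is closed (finger width 45 mm, 35 N on the pads), and the pointer tip at (160,405) is level with the fin. The leg displacement is 21.6 mm, against about 21.5 mm needed. I'm handing it in.

```bash
python3 -c "
from station import manip
print(manip.job_done())"
```

```text
the job is handed in; nothing more can be done
None
```

Job handed in, with no verdict returned. At hand-in the leg had met its buffer and come back to the mark (pointer in line to about 1 mm), the cam lever was squeezed closed at about 35 N and still held, and I felt no contact with the bystanders, though one early move went the wrong way above the grease pot.

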